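# Flip back the start guard and switch on the dust extraction

## Task

Switch on the dust extraction at the grey switch box on the bench, using only the fingertips and working gently. Lift the hinged steel cover by the turned-up lip along its right-hand edge and push it on over to the left until it lies back against its stop and stays open by itself; then press the flat round start button that was under it fully in and let it spring out again, leaving the cover open. Do not pinch the cover between the fingers, do not push the mushroom-shaped stop button in front of it, and leave the things lying about where they are.

Things in the scene. Friction and masses are not known exactly. Their poses are not given: they have to be found in the camera images.
- switch_box: Grey switch box screwed to the bench, 190 x 130 x 72 mm (x, y, height of its deck). Origin: centre of its underside, on the bench; its x axis points to its back (away from the robot at yaw 0), y to its left, z up. The deck's rear part carries the start button under the hinged cover; the front part, uncovered, carries the stop button.
- cover (a joint): Hinge of the cover, along the box's x at the cover's left edge. 0 rad = shut and level, grows as the right edge swings up and over to the left. Balances upright at about 1.55; beyond that it falls back to its stop at 2.0, short of that it falls shut. No latch, little friction; about 1 N at the lip lifts it. Steel, 110 mm wide, 112 mm hinge to lip, 4 mm sheet, 13 mm skirts at its two ends, 0.16 kg.
- cover_hinge (a point): Point on the cover's hinge axis, middle of the cover: 35 mm behind, 52 mm left of and 88 mm above the box's origin. Does not move with the cover; its axes are the box's.
- cover_lip (a point): Middle of the lip's underside; moves with the cover. Shut: 122 mm right of the hinge axis, 9 mm above it, 5 mm out from the housing's right face. The lip is a strip 110 long, 26 wide, 4 mm thick, rising outward at 45 degrees from the cover's right edge; a fingertip tilted sideways (pointing down and to the box's left) fits under it. Below it is free space down to the bench.
- start_button (a joint): Travel of the start button in m: 0 = out, 0.006 = fully in. Spring: 1.2 N to start, 5 N fully in.
- start_top (a point): Centre of the top of the start button: flat, black, 30 mm diameter, standing 12 mm above the deck (84 mm above the bench), in a 44 mm collar 4 mm high; pressed straight down. 67 mm right of the hinge axis, level with its middle; under the cover until it is opened. Beside it is a small fixed amber pilot lamp.
- stop_button (a joint): Travel of the stop button in m: 0 = out, 0.005 = fully in. To be left alone.
- stop_top (a point): Top centre of the black mushroom-shaped stop button, 38 mm diameter, 29 mm above the deck, 93 mm in front of the start button, outside the cover.
- pencil: Red carpenter's pencil, 14 x 170 x 8 mm, lying on the bench before the box. Origin: centre of its underside. Bystander.
- tape_measure: Yellow tape measure, 67 x 80 x 35 mm, on the bench left of the box. Bystander.
- pliers: Pliers with red grips, 60 x 181 x 14 mm, lying right of the box. Bystander.
- walnut_offcut: Dark walnut offcut, 50 x 160 x 25 mm, at the front of the bench, left of the box. Bystander.
- sanding_block: Sanding block, 65 x 112 x 32 mm, front left. Bystander.
- try_square: Try square, 142 x 242 x 17 mm, lying front left. Bystander.
- masking_tape: Roll of masking tape lying flat, 105 mm diameter, 24 mm high, right of the box. Bystander.

How it is judged (in metres and radians):
On the way, in this order (a step that is already met when the one before it is completed fails the run):
1. the cover lies back against its stop, held by its own weight with no finger on the box (value of joint cover above 1.9 rad and contact force between the fingers and switch_box below 0.1 N), for 0.2 s.
2. the start button is pressed fully in (value of joint start_button above 0.005 m), for 0.1 s.
At the end, for the whole second after the job is handed in: The cover rests open (over 1.9 rad) by itself, the start button has been pressed in at least 5 of its 6 mm after the cover was open and has sprung out again (under 1 mm), the stop button is out, and the bystanders lie within 15 mm of where they were (value of joint cover above 1.9 rad and value of joint each of start_button, stop_button below 0.001 m); the robot touches nothing.
It fails at once if the stop button is pushed (value of joint stop_button above 0.0015 m).
It fails at once if the box or its cover is pinched or forced (over 35 N of finger force, all contacts added up) (contact force between the fingers and switch_box above 35 N).
It fails at once if a bystander is moved or picked up (distance of any of pencil, tape_measure, masking_tape, pliers, walnut_offcut, sanding_block, try_square from where it was at the start of the episode above 0.015 m).
It also fails if it takes over 45 s, if anything falls off the work surface, if the arm or the gripper's body presses on something with over 40 N, if the wrist force passes 120 N, or if a joint passes its speed limit or range.

## Robot

A 6-joint arm with a two-finger parallel gripper is mounted at the origin on a cart in front of the work surface, level with it; the furniture and walls round the work are solid. World frame = base frame: x ahead of the robot, y to its left, z up, the work surface at z = 0. Lengths are in m, angles in degrees, forces in N, time in s.
With the tool pointing down it reaches from about 0.4 to 0.825 m from the base axis. Payload 7 kg.
Tool frame: the origin (TCP) lies midway between the tips of the shut fingers; the grasp point (between the pads) lies 19 mm behind it; z points along the fingers, y is the line along which they close (so a half turn about z gives the same grasp; the last joint's range is limited). The gripper opens to 88 mm and grips with 3 to 60 N. Pads are 19 mm wide; open, the fingers measure 130 mm over their backs; the gripper's body (78 mm by 193 mm) begins 47 mm behind the grasp point.
Start: joints at [-54.081, 20.546, 0.682, 0, -70.136, -16.507], TCP at [0.224, -0.637, 0.227] pointing down, gripper open.
Joint ranges: [-176.03, 176.03], [-82.01, 121.73], [-58.28, 71.71], [-173.87, 95.51], [-174.79, -0.11], [-173.66, 173.66]. Speed limits (degrees/s): [136.94, 136.94, 172.46, 180, 180, 180].

## Interface

Orientations are given as [roll, pitch, yaw] about the fixed x, y, z axes, in that order (R = Rz(yaw) Ry(pitch) Rx(roll)).
In Python, from plant import ctrl gives the robot as it stands. The module is installed in compiled form; this text tells all that it offers.
- The arm moves only by the tool play_rows, never from a script. Its argument "commands" is a list that holds one entry, the list of rows, each a list of 7 numbers: the turn, a rotation vector about the tool's x, y, z in rad, then the shift along the tool's x, y, z in cm, then the finger opening in cm, from 0 to 8.76. In form: [[[ax, ay, az, x, y, z, grip], ...]]. A call has 1 to 8 rows; each row is the pose to reach, as a shift and turn from the pose commanded when the call began, along the tool's axes at that moment; what a row does not reach only later rows make up. A row lasts 1/12 s, in which the tool goes at most 41.7 mm and 7.16 degrees, less where a joint would pass 70% of its speed; a pose out of reach is approached as far as the arm can. A call with a gripper value outside its range is refused whole. The fingers move at their own pace and stop on an object; the grip force is fixed at half the most. Time passes only in rows, so rows that repeat a pose let the fingers close. It gives the time, the measured TCP pose, the force, the opening and the grip force at its end, in the units of the state.
- ctrl.get_obs(): the state, without advancing time (a new reading comes with each control period).
- ctrl.snapshot(name): name is "side" or "top"; returns a dict with "color" (400x640x3 uint8, red, green, blue), "camera_matrix" (3x3 intrinsics, pixels), "k1" (the pictures are not rectified: a ray, as slopes to the right and down, at radius r is drawn at 1 + k1 r^2 times it, then the intrinsics apply), "origin" and "rotation" of the camera in the world. Camera axes: x right, y down, z forward; pixel columns grow to the right and rows downward; lengths in m; the calibration is good to about 2 mm. A picture is of the moment at which its call begins. There is no depth.
- ctrl.close_job(): hands the job in; it is judged then, once.
Trained networks look in a picture, given as the dict that the camera call returned (one of the last four; its "shot" number tells which), for a name from the list of things; names that differ only in an ending like _2 or _b are one class to them, and where a whole thing is asked for, a point or a joint stands for the part that bears it (a point fixed in the world has none). Each returns a list of dicts, best first, with "conf" (0 to 1); they miss things now and then, are a little off and sometimes report something else, mostly with a low value. They report only what shows in the picture. A call takes as long as a camera call.
- ctrl.find_in(picture, name): "bbox" ([left, top, width, height] in pixels, round what is visible of it).
The state is a dict: "clock": time; "joint_pos": joint angles; "qvel": joint speeds; "tau": joint torques, N m; "tool_pos": TCP position; "orientation": TCP orientation; "force": force on the tool from outside, world axes, zero at the start; "moment": the same for the moment, N m; "opening": finger opening in m; "gripper_force": force on a finger pad.
Only numpy, scipy, OpenCV 4.12 (cv2) and the standard library are available. Lean on these libraries where they do the work, as an engineer would, in place of code of your own. Each camera call takes 0.05 s, during which the arm holds its last target. There are 200 camera calls.

## Working session

There is one attempt and no reset: what is moved stays moved. The work goes in short steps, Python scripts to look and compute and a tool call to move; the robot and the scene stay as the last step left them, time stands still between calls to the robot, and variables do not carry over. Pictures are saved under pics/ and viewed, at most 10 in all, crops included, and the job is handed in when it is done.

Besides the shell and the picture viewer there is one more tool, called after "Call:" as a command line: name --argument value ..., lists and objects as JSON in quotes. play_rows: Moves the arm, as the interface text tells. Its arguments: {"type":"object","properties":{"commands":{"type":"array","items":{"type":"array","items":{"type":"array","items":{"type":"number"}}}}},"required":["commands"]}

```bash
mkdir -p pics
cat > h.py <<'E'
import numpy as np, cv2
from scipy.spatial.transform import Rotation as R
from plant import ctrl
def K(s): return np.array(s["camera_matrix"]),np.array([s["k1"],0,0,0,0.])
def ray(s,px):
    k,d=K(s); p=cv2.undistortPoints(np.array([[px]],float),k,d)[0,0]
    v=np.array(s["rotation"])@np.array([p[0],p[1],1]); return np.array(s["origin"]),v/np.linalg.norm(v)
def at_z(s,px,z):
    o,v=ray(s,px); return o+v*(z-o[2])/v[2]
def proj(s,P):
    k,d=K(s); r=np.array(s["rotation"]).T
    return cv2.projectPoints(np.atleast_2d(P).astype(float),cv2.Rodrigues(r)[0],-r@np.array(s["origin"]),k,d)[0][:,0]
E
python3 - <<'E'
from h import *
for n in("side","top"):
    s=ctrl.snapshot(n); cv2.imwrite(f"pics/{n}0.png",s["color"][...,::-1])
    print(n,np.round(s["origin"],3),np.round(s["rotation"],2).tolist(),s["k1"],s["camera_matrix"][0][0])
    for t in["switch_box","cover","start_top","stop_top","cover_lip","pencil","pliers","tape_measure","masking_tape"]:
        print(t,[(round(d["conf"],2),np.round(d["bbox"]).tolist()) for d in ctrl.find_in(s,t)[:2]])
o=ctrl.get_obs(); print(o["clock"],o["tool_pos"],o["orientation"],o["opening"])
E
```

```text
side [0.572 1.324 0.829] [-121.02, 1.04, 178.23] 0.028091703339704163 433.39134054083615
switch_box [(0.66, [277.0, 162.0, 67.0, 45.0])]
cover [(0.93, [284.0, 163.0, 31.0, 25.0])]
start_top []
stop_top []
cover_lip [(0.81, [283.0, 164.0, 34.0, 26.0])]
pencil []
pliers [(0.44, [316.0, 170.0, 44.0, 5.0]), (0.34, [284.0, 163.0, 37.0, 24.0])]
tape_measure [(0.65, [326.0, 206.0, 22.0, 18.0])]
masking_tape []
top [0.301 0.033 1.418] [-169.07, 3.22, -90.74] -0.02695231349697633 371.36521916672876
switch_box [(0.63, [338.0, 160.0, 43.0, 66.0]), (0.4, [311.0, 216.0, 15.0, 18.0])]
cover [(0.67, [341.0, 168.0, 43.0, 36.0])]
start_top [(0.18, [340.0, 169.0, 44.0, 35.0])]
stop_top [(0.61, [358.0, 207.0, 14.0, 8.0])]
cover_lip [(0.62, [342.0, 168.0, 38.0, 33.0])]
pencil [(0.58, [351.0, 239.0, 21.0, 7.0])]
pliers [(0.76, [402.0, 205.0, 17.0, 46.0]), (0.74, [268.0, 219.0, 29.0, 44.0])]
tape_measure [(0.85, [311.0, 218.0, 16.0, 19.0]), (0.17, [362.0, 205.0, 8.0, 8.0])]
masking_tape [(0.91, [403.0, 172.0, 29.0, 29.0])]
1.0 [ 0.22430437 -0.63661168  0.22655037] [ 1.79998455e+02  1.49981179e-04 -1.60590625e+02] 0.08785293538117578
```

```bash
sed -i 's/np.array(s\["rotation"\])/Rm(s)/' h.py
cat >> h.py <<'E'
def Rm(s): return R.from_euler("xyz",s["rotation"],degrees=True).as_matrix()
E
python3 - <<'E'
import cv2,numpy as np
a=cv2.imread("pics/top0.png")[140:280,260:460]; b=cv2.imread("pics/side0.png")[130:250,240:400]
cv2.imwrite("pics/topc.png",cv2.resize(a,None,fx=4,fy=4,interpolation=cv2.INTER_CUBIC)); cv2.imwrite("pics/sidec.png",cv2.resize(b,None,fx=5,fy=5,interpolation=cv2.INTER_CUBIC))
E
```

```text
(no output)
```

View pics/topc.png

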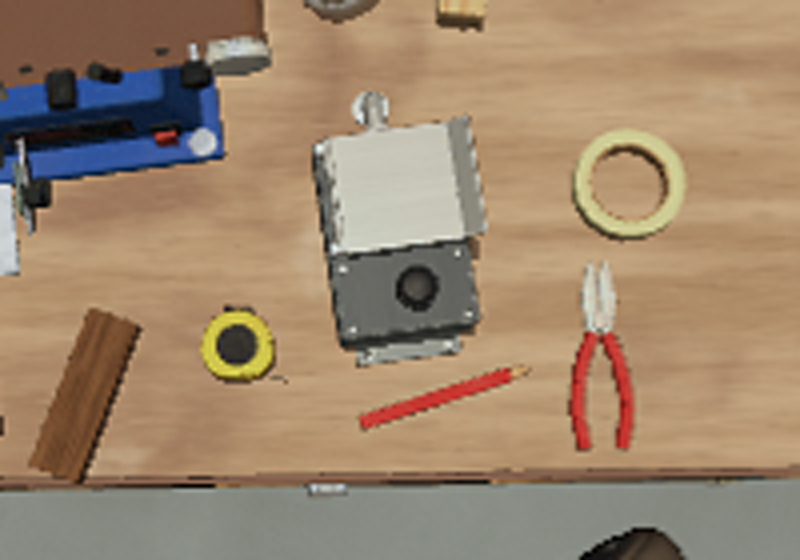

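View pics/sidec.png

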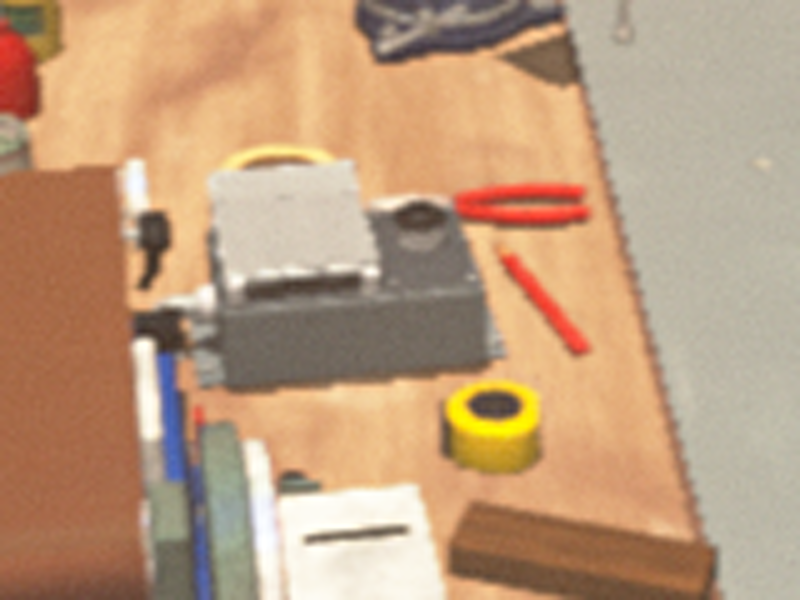

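Top crop: box at about (400,230) with yaw ≈ +8°, lip outer edge (468,117)–(486,232), stop button at (417,287). Side crop: stop at (420,213), lip edge (208,170)–(355,160), front-left deck corner (487,290). Fitting the pose from both views.

```bash
cat > fit.py <<'E'
from h import *
from scipy.optimize import least_squares
T={"stop":([-58,-15,101],(417,285)),"lipR":([90,-79,107],(468,117)),"lipF":([-20,-79,107],(486,232)),"FR":([-95,-65,72],(478,324)),"FL":([-95,65,72],(342,343))}
S={"stop":([-58,-15,101],(420,212)),"lipR":([90,-79,107],(208,170)),"lipF":([-20,-79,107],(355,160)),"FL":([-95,65,72],(487,290)),"FR":([-95,-65,72],(450,200))}
st=ctrl.snapshot("top"); ss=ctrl.snapshot("side")
def W(p,P):
    c,s=np.cos(p[2]),np.sin(p[2]); P=np.array(P)/1000
    return np.array([p[0]+c*P[0]-s*P[1],p[1]+s*P[0]+c*P[1],P[2]+p[3]])
def res(p,full=False):
    r=[]
    for D,s,o,k in((T,st,(260,140),4),(S,ss,(240,130),5)):
        for n,(P,uv) in D.items():
            q=np.array([uv[0]/k+o[0]-.4,uv[1]/k+o[1]-.4]); r.append(proj(s,W(p,P))[0]-q)
    return np.array(r) if full else np.array(r).ravel()
f=least_squares(res,[.6,0,.14,0],loss="soft_l1"); p=f.x
print("pose",p,np.degrees(p[2])); print(np.round(res(p,True),1).tolist())
# two-view triangulation of the stop button
for n in("stop","lipR","lipF"):
    o1,v1=ray(st,(T[n][1][0]/4+259.6,T[n][1][1]/4+139.6)); o2,v2=ray(ss,(S[n][1][0]/5+239.6,S[n][1][1]/5+129.6))
    t=np.linalg.lstsq(np.c_[v1,-v2],o2-o1,rcond=None)[0]; a,b=o1+v1*t[0],o2+v2*t[1]; print(n,np.round((a+b)/2,4),"gap",np.linalg.norm(a-b), "model",np.round(W(p,T[n][0]),4))
for n,P in{"lip":[35,-70,97],"hinge":[35,52,88],"start":[35,-15,84]}.items(): print(n,np.round(W(p,P),4))
E
python3 fit.py
```

```text
pose [ 0.57160218 -0.04416445  0.10774236  0.00208736] 6.173182317321386
[[0.9, -0.1], [-0.1, -0.6], [0.1, 0.1], [0.3, -0.3], [-1.3, -0.5], [-0.1, -1.6], [-0.0, 0.6], [0.1, 0.3], [0.5, -0.2], [1.6, 0.8]]
stop [ 0.5156 -0.0623  0.0982] gap 0.0008414664358845339 model [ 0.5156 -0.0653  0.1031]
lipR [ 0.6681 -0.1132  0.1112] gap 0.002583815071898478 model [ 0.6696 -0.113   0.1091]
lipF [ 0.5605 -0.1244  0.1106] gap 0.00015811635373220572 model [ 0.5602 -0.1249  0.1091]
lip [ 0.6139 -0.11    0.0991]
hinge [0.6008 0.0113 0.0901]
start [ 0.608  -0.0553  0.0861]
```

```bash
cat > plan.py <<'E'
import sys
from h import *
B=np.array([.5716,-.0442]); YAW=6.2
c,s=np.cos(np.radians(YAW)),np.sin(np.radians(YAW)); X=np.array([c,s,0]); Y=np.array([-s,c,0]); Z=np.array([0,0,1.])
def world(along,right,up):   # mm from hinge point: box x, right, up
    o=np.array([B[0],B[1],0.088])+.035*X+.052*Y
    return o+along/1000*X-right/1000*Y+up/1000*Z
def rot(tilt):               # tool y = -box x, tool z tilted to box left
    t=np.radians(tilt); x0=-Y; z0=-Z
    z=-np.sin(t)*x0+np.cos(t)*z0; y=-X
    return np.c_[np.cross(y,z),y,z]
def rel(along,right,up,tilt):
    o=ctrl.get_obs(); R0=R.from_euler("xyz",o["orientation"],degrees=True).as_matrix(); p=np.array(o["tool_pos"])
    T=world(along,right,up); d=R0.T@(T-p)*100; w=R.from_matrix(R0.T@rot(tilt)).as_rotvec()
    print("target",np.round(T,4),"turn",np.round(w,3),"shift cm",np.round(d,2),"rows",np.linalg.norm(d)/4.17,np.degrees(np.linalg.norm(w))/7.16)
def hb():
    o=ctrl.get_obs(); p=np.array(o["tool_pos"])-world(0,0,0); print("t",o["clock"],"along,right,up mm",np.round([p@X*1e3,-p@Y*1e3,p[2]*1e3],1),"F",np.round(o["force"],2),"rpy",np.round(o["orientation"],1))
if __name__=="__main__":
    hb()
    for a in sys.argv[1:]: rel(*map(float,a.split(",")))
E
python3 plan.py 0,215,85,45
```

```text
t 1.1 along,right,up mm [-444.2  603.4  138.6] F [ 0.15 -0.14 -0.6 ] rpy [-180.    -0.  -160.6]
target [ 0.624  -0.2025  0.173 ] turn [-0.525 -0.662 -1.266] shift cm [-52.13  27.66   5.36] rows 14.209459397994443 12.180495505654664
```

Call:
play_rows --commands '[[[-0.525,-0.662,-1.266,-52.1,27.7,2,0],[-0.525,-0.662,-1.266,-52.1,27.7,2,0],[-0.525,-0.662,-1.266,-52.1,27.7,2,0],[-0.525,-0.662,-1.266,-52.1,27.7,2,0],[-0.525,-0.662,-1.266,-52.1,27.7,2,0],[-0.525,-0.662,-1.266,-52.1,27.7,2,0],[-0.525,-0.662,-1.266,-52.1,27.7,2,0],[-0.525,-0.662,-1.266,-52.1,27.7,2,0]]]'

```text
clock: 1.77
tool_pos: [0.4507, -0.3903, 0.2159]
orientation: [171.9, 30.0, -113.6]
force: [0.3, -0.9, 0.2]
opening: 0.0399
gripper_force: 0.0
```

```bash
python3 plan.py 0,215,85,45
```

```text
t 1.7667 along,right,up mm [-192.5  383.   127.9] F [ 0.33 -0.91  0.25] rpy [ 171.9   30.  -113.6]
target [ 0.624  -0.2025  0.173 ] turn [-0.179 -0.225 -0.429] shift cm [-18.75 -10.5   14.47] rows 6.213452077227009 4.134443500369918
```

Call:
play_rows --commands '[[[-0.18,-0.22,-0.43,-18.7,-10.5,14.5,0],[-0.18,-0.22,-0.43,-18.7,-10.5,14.5,0],[-0.18,-0.22,-0.43,-18.7,-10.5,14.5,0],[-0.18,-0.22,-0.43,-18.7,-10.5,14.5,0],[-0.18,-0.22,-0.43,-18.7,-10.5,14.5,0],[-0.18,-0.22,-0.43,-18.7,-10.5,14.5,0],[-0.18,-0.22,-0.43,-18.7,-10.5,14.5,0],[-0.18,-0.22,-0.43,-18.7,-10.5,14.5,0]]]'

```text
clock: 2.43
tool_pos: [0.6252, -0.2012, 0.1695]
orientation: [179.6, 44.7, -84.1]
force: [-0.2, 0.4, 0.7]
opening: 0.0005
gripper_force: 0.0
```

```bash
python3 plan.py 0,215,85,45 0,190,40,45
python3 - <<'E'
from h import *
a=ctrl.snapshot("top")["color"][140:260,330:450,::-1]; b=ctrl.snapshot("side")["color"][110:230,240:360,::-1]
cv2.imwrite("pics/p3.png",cv2.resize(np.hstack([a,b]),None,fx=3.3,fy=3.3,interpolation=cv2.INTER_CUBIC))
E
```

```text
t 2.4333 along,right,up mm [  1.3 213.8  81.5] F [-0.16  0.39  0.69] rpy [179.6  44.7 -84.1]
target [ 0.624  -0.2025  0.173 ] turn [ 0.005 -0.005 -0.003] shift cm [-0.17  0.13 -0.33] rows 0.09476340435237132 0.05796611628837161
target [ 0.6213 -0.1776  0.128 ] turn [ 0.005 -0.005 -0.003] shift cm [1.23 0.1  4.62] rows 1.1469893584383655 0.05796611628837161
```

View pics/p3.png

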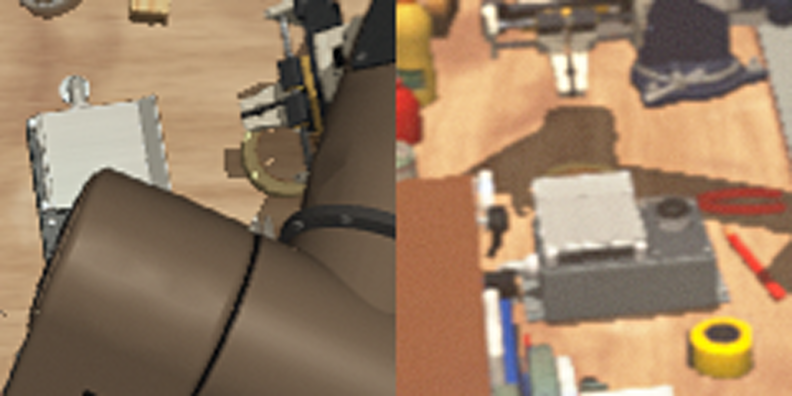

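Fingers (closed) show at right of the lip, tip at crop (240,105), about 75 mm out; cover is shut. Moving in below the lip with a gap.

Call:
play_rows --commands '[[[0.005,-0.005,-0.003,0.8,0.1,3,0],[0.005,-0.005,-0.003,0.8,0.1,6,0],[0.005,-0.005,-0.003,0.8,0.1,8,0],[0.005,-0.005,-0.003,0.8,0.1,9.5,0],[0.005,-0.005,-0.003,0.8,0.1,10.5,0],[0.005,-0.005,-0.003,0.8,0.1,11.3,0],[0.005,-0.005,-0.003,0.8,0.1,11.7,0],[0.005,-0.005,-0.003,0.8,0.1,11.7,0]]]'

```text
clock: 3.2
tool_pos: [0.614, -0.1289, 0.0821]
orientation: [-179.9, 44.9, -84.0]
force: [1.0, 0.0, -0.4]
opening: 0.0002
gripper_force: 0.0
```

```bash
python3 plan.py 0,127.7,1.3,45
python3 - <<'E'
from h import *
sa=ctrl.snapshot("top"); sb=ctrl.snapshot("side"); print(proj(sa,ctrl.get_obs()["tool_pos"]),proj(sb,ctrl.get_obs()["tool_pos"]))
a=sa["color"][150:230,335:415,::-1]; b=sb["color"][130:210,260:340,::-1]
cv2.imwrite("pics/p4.png",cv2.resize(np.hstack([a,b]),None,fx=5,fy=5,interpolation=cv2.INTER_CUBIC))
E
```

```text
t 3.2 along,right,up mm [ -2.  140.8  -5.9] F [ 0.97  0.02 -0.44] rpy [-179.9   44.9  -84. ]
target [ 0.6146 -0.1157  0.0893] turn [-0.004 -0.001 -0.002] shift cm [-1.44 -0.2   0.42] rows 0.36283870115948164 0.04026554743516906
[[380.97225047 184.64088837]] [[296.45059653 168.11599267]]
```

View pics/p4.png

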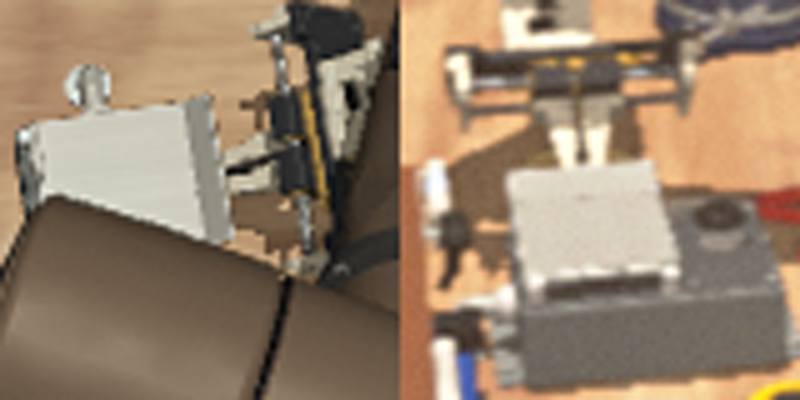

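The tip is seated under the lip's middle (top crop about (230,165)), cover still shut. Now contact and a small lift.

Call:
play_rows --commands '[[[0,0,0,-0.4,0,0.4,0],[0,0,0,-0.8,0,0.4,0],[0,0,0,-1.15,0,0.4,0],[0,0,0,-1.45,0,0.4,0],[0,0,0,-1.8,0,0.15,0],[0,0,0,-2.1,0,-0.1,0],[0,0,0,-2.45,0,-0.35,0],[0,0,0,-2.8,0,-0.6,0]]]'

```text
clock: 3.97
tool_pos: [0.6126, -0.1133, 0.1067]
orientation: [-179.9, 44.9, -84.0]
force: [0.4, -2.3, -0.2]
opening: 0.0004
gripper_force: 1.1
```

```bash
python3 plan.py
python3 - <<'E'
from h import *
sb=ctrl.snapshot("side")
b=sb["color"][120:210,260:350,::-1]
cv2.imwrite("pics/p5.png",cv2.resize(b,None,fx=5,fy=5,interpolation=cv2.INTER_CUBIC))
E
```

```text
t 3.9667 along,right,up mm [ -1.7 125.1  18.7] F [ 0.44 -2.3  -0.23] rpy [-179.9   44.9  -84. ]
```

View pics/p5.png

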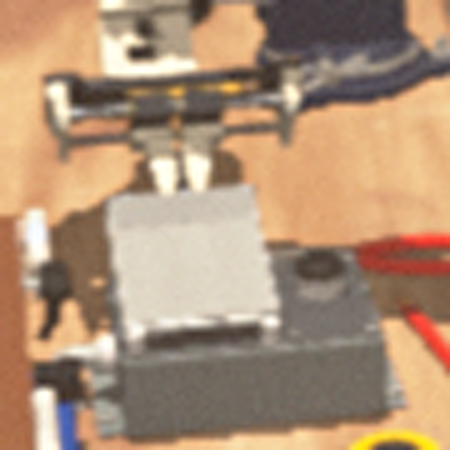

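Side view: fingers at (180,170) behind the lip, lip edge at (110–255,190) has risen slightly; force about 2 N. Continuing along the arc.

Call:
play_rows --commands '[[[0,0,0,-0.65,0,-0.4,0],[0,0,0,-1.05,0,-0.6,0],[0,0,0,-1.05,0,-0.1,0],[0,0,0,-1.05,0,0.4,0],[0,0,0,-1.05,0,0.9,0],[0,0,0,-1.6,0,0.75,0],[0,0,0,-2.15,0,0.6,0],[0,0,0,-2.7,0,0.4,0]]]'

```text
clock: 4.68
tool_pos: [0.6098, -0.0905, 0.1227]
orientation: [-180.0, 45.0, -84.0]
force: [-0.9, -1.6, -1.4]
opening: 0.0003
gripper_force: 0.4
```

```bash
python3 plan.py
python3 - <<'E'
from h import *
sb=ctrl.snapshot("side")
b=sb["color"][110:210,260:360,::-1]
cv2.imwrite("pics/p6.png",cv2.resize(b,None,fx=5,fy=5,interpolation=cv2.INTER_CUBIC))
E
```

```text
t 4.6833 along,right,up mm [ -2.  102.2  34.7] F [-0.88 -1.62 -1.4 ] rpy [-180.   45.  -84.]
```

View pics/p6.png

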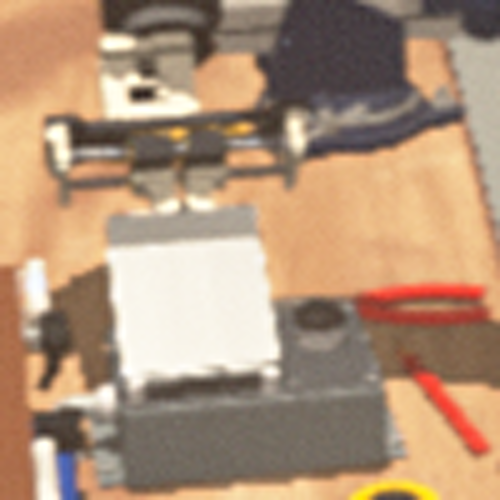

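Cover is clearly raised (lip band at (110–255,220)), fingers behind its middle, force ~2 N. Continuing.

Call:
play_rows --commands '[[[0,0,0,-0.95,0,-0.45,0],[0,0,0,-1.65,0,-0.6,0],[0,0,0,-2.35,0,-0.7,0],[0,0,0,-3.1,0,-0.8,0],[0,0,0,-3.8,0,-0.8,0],[0,0,0,-4.7,0,-0.7,0],[0,0,0,-5.6,0,-0.6,0],[0,0,0,-6.5,0,-0.4,0]]]'

```text
clock: 5.4
tool_pos: [0.6056, -0.0477, 0.1717]
orientation: [-179.9, 44.9, -84.0]
force: [-0.2, -0.7, -1.6]
opening: 0.0005
gripper_force: 0.3
```

```bash
python3 plan.py
python3 - <<'E'
from h import *
sb=ctrl.snapshot("side")
b=sb["color"][90:210,250:370,::-1]
cv2.imwrite("pics/p7.png",cv2.resize(b,None,fx=4,fy=4,interpolation=cv2.INTER_CUBIC))
E
```

```text
t 5.4 along,right,up mm [-1.6 59.1 83.7] F [-0.22 -0.73 -1.56] rpy [-179.9   44.9  -84. ]
```

View pics/p7.png

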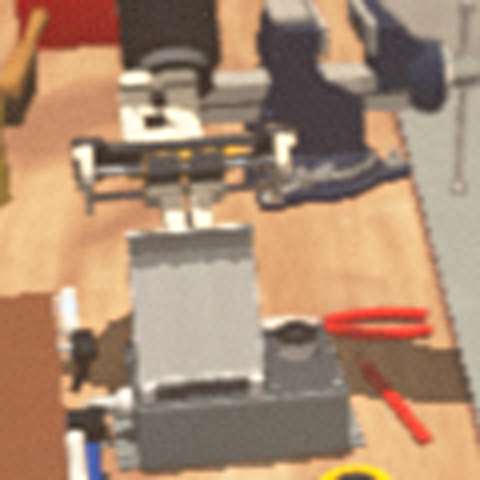

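Cover is at about 60° (lip at (130–250,240)), finger still behind it. Pushing over the balance.

Call:
play_rows --commands '[[[0,0,0,-0.85,0,0.3,0],[0,0,0,-1.7,0,0.65,0],[0,0,0,-2.55,0,1.0,0],[0,0,0,-3.3,0,1.5,0],[0,0,0,-4.05,0,2.05,0],[0,0,0,-4.7,0,2.7,0],[0,0,0,-5.3,0,3.3,0],[0,0,0,-5.9,0,4.05,0]]]'

```text
clock: 6.12
tool_pos: [0.5982, 0.0225, 0.1841]
orientation: [-179.9, 44.9, -84.0]
force: [0.2, -1.2, 0.3]
opening: 0.0004
gripper_force: 0.0
```

```bash
python3 plan.py
```

```text
t 6.1167 along,right,up mm [ -1.3 -11.5  96.1] F [ 0.18 -1.23  0.31] rpy [-179.9   44.9  -84. ]
```

Call:
play_rows --commands '[[[0,0,0,0.8,0,-2,0],[0,0,0,1.6,0,-5,0],[0,0.1,0,2.4,0,-8.6,0],[0,0.3,0,2.4,0,-8.6,0],[0,0.5,0,2.4,0,-8.6,0],[0,0.785,0,2.4,0,-8.6,0],[0,0.785,0,2.4,0,-8.6,0],[0,0.785,0,2.4,0,-8.6,0]]]'

```text
clock: 6.78
tool_pos: [0.6076, -0.0551, 0.2298]
orientation: [-179.6, 3.1, -84.0]
force: [-0.8, -1.1, -0.6]
opening: 0.0002
gripper_force: 0.0
```

```bash
python3 plan.py 0,67,20,0
python3 - <<'E'
from h import *
sa=ctrl.snapshot("top");sb=ctrl.snapshot("side"); print([(n,ctrl.find_in(s,n)[:1]) for s in(sa,sb) for n in("start_top",)])
a=sa["color"][140:240,320:420,::-1];b=sb["color"][110:210,260:360,::-1]
cv2.imwrite("pics/p8.png",cv2.resize(np.hstack([a,b]),None,fx=4,fy=4,interpolation=cv2.INTER_CUBIC))
E
```

```text
t 6.7833 along,right,up mm [ -0.4  66.7 141.8] F [-0.84 -1.06 -0.64] rpy [-179.6    3.1  -84. ]
target [ 0.608  -0.0553  0.108 ] turn [-0.007  0.054 -0.003] shift cm [ 0.69  0.04 12.16] rows 2.920053616986509 0.4373317182480438
[('start_top', [{'bbox': [231.0, 231.6, 30.0, 23.1], 'conf': 0.71}]), ('start_top', [])]
```

View pics/p8.png

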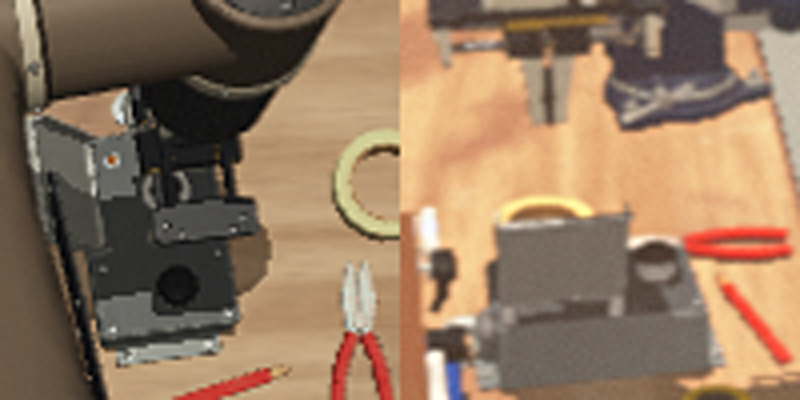

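Cover lies open to the left (top crop (70,190)), the pilot lamp at (112,158), collar visible around (165,190), stop button at (178,287). Checking the lamp and button positions before pressing.

Run:
```python
from plan import *
s=ctrl.snapshot("top"); o=world(0,0,0)
for n,uv,z in(("lamp",(112,158),.085),("stop",(178,285),.101)):
    P=at_z(s,(uv[0]/4+319.6,uv[1]/4+139.6),z); d=(P-o)*1e3; print(n,"along,right",np.round([d@X,-d@Y],1))
print("start px crop",(proj(s,world(0,67,-4))-[319.6,139.6])*4)
rel(0,67,10,0)
```

```text
lamp along,right [34.9 23.3]
stop along,right [-92.8  64.7]
start px crop [[164.55092851 188.65621249]]
target [ 0.608  -0.0553  0.098 ] turn [-0.001  0.061 -0.003] shift cm [ 0.88 -0.18 12.95] rows 3.1121389253910188 0.49016431481214084
```

Call:
play_rows --commands '[[[0,0.055,0,0.8,-0.1,3,0],[0,0.055,0,0.8,-0.1,6,0],[0,0.055,0,0.8,-0.1,9,0],[0,0.055,0,0.8,-0.1,11,0],[0,0.055,0,0.8,-0.1,12.4,0],[0,0.055,0,0.8,-0.1,12.9,0],[0,0.055,0,0.8,-0.1,12.9,0],[0,0.055,0,0.8,-0.1,12.9,0]]]'

```text
clock: 7.7
tool_pos: [0.608, -0.057, 0.099]
orientation: [-179.9, 0.3, -84.2]
force: [-0.3, -0.2, -0.2]
opening: 0.0008
gripper_force: 0.0
```

```bash
python3 plan.py 0,66,-4,0
```

```text
t 7.7 along,right,up mm [-0.2 68.7 11. ] F [-0.27 -0.22 -0.16] rpy [-179.9    0.3  -84.2]
target [ 0.6079 -0.0543  0.084 ] turn [-0.001  0.005 -0.006] shift cm [-0.26 -0.01  1.5 ] rows 0.3661003231164983 0.06282475992219796
```

Call:
play_rows --commands '[[[0,0,0,-0.2,0,0.7,0],[0,0,0,-0.2,0,1.2,0],[0,0,0,-0.2,0,1.5,0],[0,0,0,-0.2,0,1.7,0],[0,0,0,-0.2,0,1.9,0],[0,0,0,-0.2,0,2.05,0],[0,0,0,-0.2,0,2.1,0],[0,0,0,-0.2,0,2.1,0]]]'

```text
clock: 8.37
tool_pos: [0.6075, -0.0539, 0.0783]
orientation: [-179.9, 0.2, -84.0]
force: [-1.6, 0.1, 5.4]
opening: 0.0006
gripper_force: 2.6
```

```bash
python3 plan.py
```

```text
t 8.3667 along,right,up mm [-0.4 65.5 -9.7] F [-1.61  0.06  5.44] rpy [-179.9    0.2  -84. ]
```

Call:
play_rows --commands '[[[0,0,0,0,0,0.04,0],[0,0,0,0,0,0.08,0],[0,0,0,0,0,0.08,0],[0,0,0,0,0,0.08,0]]]'

```text
clock: 8.7
tool_pos: [0.6075, -0.0539, 0.0782]
orientation: [-179.9, 0.2, -84.0]
force: [-3.2, 0.5, 10.7]
opening: 0.0009
gripper_force: 5.3
```

Bottomed out (10.7 N, no further travel). Releasing upward.

Call:
play_rows --commands '[[[0,0,0,0,0,0,0],[0,0,0,0,0,-0.6,0],[0,0,0,0,0,-1.5,0],[0,0,0,0,0,-4,0],[0,0,0,1,0,-8,0],[0,0,0,3,0,-11,0],[0,0,0,5,0,-13,0],[0,0,0,5,0,-13,0]]]'

```text
clock: 9.37
tool_pos: [0.615, -0.1067, 0.2127]
orientation: [-179.5, 0.2, -84.1]
force: [0.5, 0.4, 0.4]
opening: -0.0001
gripper_force: 0.0
```

Call:
play_rows --commands '[[[0,0,0,3,0,-2,0],[0,0,0,5,0,-2,0],[0,0,0,5,0,-2,0],[0,0,0,5,0,-2,0]]]'

```text
clock: 9.7
tool_pos: [0.6172, -0.1547, 0.2263]
orientation: [-180.0, 0.3, -84.2]
force: [-0.7, 0.0, -0.5]
opening: 0.0001
gripper_force: 0.0
```

```bash
python3 plan.py
python3 - <<'E'
from h import *
sa=ctrl.snapshot("top");sb=ctrl.snapshot("side")
a=sa["color"][140:260,310:430,::-1];b=sb["color"][110:230,260:380,::-1]
cv2.imwrite("pics/p9.png",cv2.resize(np.hstack([a,b]),None,fx=3.3,fy=3.3,interpolation=cv2.INTER_CUBIC))
E
```

```text
t 9.7 along,right,up mm [ -1.6 166.8 138.3] F [-0.75  0.04 -0.55] rpy [-180.     0.3  -84.2]
```

View pics/p9.png

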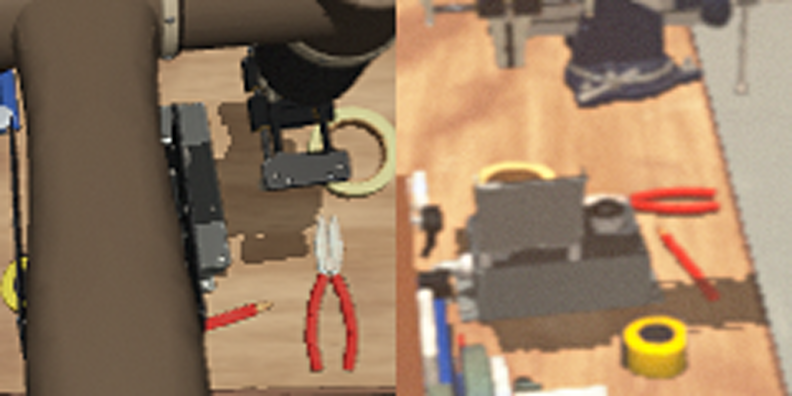

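The side view shows the cover still open (525,215), the stop button out (605,205), and the visible bystanders unmoved. The gripper is clear of everything, so I'm handing in.

```bash
python3 -c "
from plant import ctrl
print(ctrl.close_job())"
```

```text
the job is handed in; nothing more can be done
None
```

The job is handed in with no verdict returned: the cover lies open by itself, I pressed the start button to its end stop and let it go, and the stop button and the bystanders visible in the last pictures looked untouched.

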